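Paint containers set out by height

ROBOT

A 7-joint arm with a two-finger parallel gripper is mounted at the origin on a cart in front of the work surface, level with it; the furniture and walls round the work are solid. World frame = base frame: x ahead of the robot, y to its left, z up, the work surface at z = 0. Lengths are in mm, angles in rad, forces in N, time in s.
With the tool pointing down it reaches from about 400 to 875 mm from the base axis. Payload 4.4 kg.
Tool frame: the origin (TCP) lies midway between the tips of the shut fingers; the grasp point (between the pads) lies 19 mm behind it; z points along the fingers, y is the line along which they close (so a half turn about z gives the same grasp; the last joint's range is limited). The gripper opens to 85 mm and grips with 20 to 120 N. Pads are 22 mm wide; open, the fingers measure 114 mm over their backs; the gripper's body (76 mm by 85 mm) begins 54 mm behind the grasp point. The pads swing forward as they close: fully open they stand 13 mm farther back than shut.
Start: joints at [-1.183, 0.628, 0.038, 1.517, -0.027, 0.996, -0.02], TCP at [284.929, 584.237, 231.313] pointing down, gripper open.
Joint ranges: [-3.06, 3.06], [-0.37, 2.12], [-1.25, 1.32], [0.18, 2.47], [-1.1, 4.24], [0.23, 1.98], [-2.94, 2.94]. Speed limits (rad/s): [2.57, 2.57, 3.14, 3.14, 3.14, 3.14, 3.14].

INTERFACE

Orientations are given as [roll, pitch, yaw] about the fixed x, y, z axes, in that order (R = Rz(yaw) Ry(pitch) Rx(roll)).
In Python, from cell import ctrl gives the robot as it stands. The module is installed in compiled form; this text tells all that it offers.
- The arm moves only by the tool step_arm, never from a script. Its argument "commands" is one flat list of numbers, 7 for each row, row after row: the shift along the tool's x, y, z in cm, then the turn, a rotation vector about the tool's x, y, z in rad, then the opening, from 0 (shut) to 1 (fully open). A call has 1 to 10 rows; each row is the pose to reach, as a shift and turn from the pose commanded when the call began, along the tool's axes at that moment; what a row does not reach only later rows make up. A row lasts 1/10 s, in which the tool goes at most 50 mm and 8.59 degrees, less where a joint would pass 70% of its speed; a pose out of reach is approached as far as the arm can. A call with a gripper value outside its range is refused whole. The fingers move at their own pace and stop on an object; the grip force is fixed at half the most. Time passes only in rows, so rows that repeat a pose let the fingers close. It gives the time, the measured TCP pose, the force, the opening and the grip force at its end, in the units of the state.
- ctrl.read_state(): the state, without advancing time (a new reading comes with each control period).
- ctrl.get_image(name): name is "scene" or "top" or "wrist"; returns a dict with "image" (384x512x3 uint8, red, green, blue), "range_z" (384x512 float32, mm along the optical axis (not along the pixel's ray), 0 where there is no reading), "vfov" (degrees; the focal length in pixels is half the picture's height over the tangent of half this angle, whatever the lens; pixels are square), "cx", "cy" (the principal point, pixels), "D" ([k1, k2, p1, p2, k3] as OpenCV has them; the pictures are not rectified), "world_to_cam" (4x4, takes a point from world to camera coordinates). Camera axes: x right, y down, z forward; pixel columns grow to the right and rows downward; lengths in mm; the calibration is good to about 2 mm. A picture is of the moment at which its call begins.
- ctrl.finish_job(): hands the job in; it is judged then, once.
The state is a dict: "clock": time; "qpos": joint angles; "qd": joint speeds; "tau": joint torques, N m; "eef_pos": TCP position; "tool_rot": TCP orientation; "force": force on the tool from outside, world axes, zero at the start; "torque": the same for the moment, N m; "width": finger opening in mm; "gripper_force": force on a finger pad.
Only numpy, scipy, OpenCV 4.12 (cv2) and the standard library are available. Lean on these libraries where they do the work, as an engineer would, in place of code of your own. Each camera call takes 0.05 s, during which the arm holds its last target. There are 200 camera calls.

TASK

Line up the two paint jars and two bottles that stand in front of the wooden board, on that board by height: shortest on the cork pad next to the turned post, then taller and taller towards the low block, each standing upright in the middle of its own pad. The white bottle is hemmed in the narrow gap of the plywood rest, so lift it straight out by the part that shows above. Do not knock any of the four over.

Things in the scene. Friction and masses are not known exactly. Their poses are not given: they have to be found in the camera images.
- jar_small: small round paint jar, 50 mm across and 67 mm tall, dark with an orange paper label and a red lid; the body is about 49 mm wide to 64 mm up; about 0.18 kg. Loose, stands upright; origin: centre of its foot, z up the axis.
- jar_olive: round glass jar of olive green paint with a red lid, about 53 mm across (its middle lies 2 mm off the origin towards its own +x) and 87 mm tall; about 0.24 kg. Loose, stands upright; origin: centre of its foot, z up the axis.
- bottle_white: white plastic bottle with a narrower green cap, 161 mm tall; the body is 48 mm across up to 136 mm above its foot, the cap 28 mm; about 0.16 kg. Stands in the gap of the bottle rest, 8 mm above the table; about 51 mm of its body and the cap show above the cheeks. Loose, stands upright; origin: centre of its foot, z up the axis.
- bottle_green: green glass bottle, 202 mm tall, 59 mm across the body, with a long tapering neck: 58 mm wide up to 80 mm above its foot, then tapering evenly to 28 mm at the top (about 38 mm wide at 160 mm); about 0.32 kg. Loose, stands upright; origin: centre of its foot, z up the axis.
- pad_a: cork disc, 66 mm across and 3 mm thick, fixed on the wooden setting-out board (450 x 100 x 10 mm, with a low ledge 16 mm high along its far edge); one of four in a straight row, 100 mm apart, at the left end (+y) of the row. Origin: centre of its underside, 10 mm above the table; its top is 13 mm above the table. Its y axis runs along the row, x across it
- pad_b: cork disc, 66 mm across and 3 mm thick, fixed on the wooden setting-out board (450 x 100 x 10 mm, with a low ledge 16 mm high along its far edge); one of four in a straight row, 100 mm apart, next to pad_a. Origin: centre of its underside, 10 mm above the table; its top is 13 mm above the table. Its y axis runs along the row, x across it
- pad_c: cork disc, 66 mm across and 3 mm thick, fixed on the wooden setting-out board (450 x 100 x 10 mm, with a low ledge 16 mm high along its far edge); one of four in a straight row, 100 mm apart, between pad_b and pad_d. Origin: centre of its underside, 10 mm above the table; its top is 13 mm above the table. Its y axis runs along the row, x across it
- pad_d: cork disc, 66 mm across and 3 mm thick, fixed on the wooden setting-out board (450 x 100 x 10 mm, with a low ledge 16 mm high along its far edge); one of four in a straight row, 100 mm apart, at the right end (-y) of the row. Origin: centre of its underside, 10 mm above the table; its top is 13 mm above the table. Its y axis runs along the row, x across it
- end_post: turned dark wooden post, 28 mm across and 60 mm tall, fixed upright on one end of the board, 55 mm beyond either pad_a or pad_d (it changes from start to start); origin: centre of its foot. The other end of the board carries a low dark block, 50 x 22 x 14 mm.
- bottle_rest: fixed plywood rest in which the white bottle stands: base 70 x 86 x 8 mm and two upright cheeks 14 mm thick, 60 mm long, tops 85 mm above the table, with a 55 mm gap between them that runs along its x axis and is open at both ends; origin: centre of its underside.

How it is judged (in metres and radians):
At the end, for the whole second after the job is handed in: Counting from the pad next to the post: small jar, olive jar, white bottle, green bottle, each standing on its pad (foot not more than 7 mm above the cork), its origin within 14 mm of the pad's centre horizontally, leaning less than 0.1 rad, at rest (below 0.02 m/s) (((horizontal distance between end_post and pad_a below 0.1 m and horizontal distance between jar_small and pad_a below 0.014 m and z of jar_small in the frame of pad_a below 0.01 m and horizontal distance between jar_olive and pad_b below 0.014 m and z of jar_olive in the frame of pad_b below 0.01 m and horizontal distance between bottle_white and pad_c below 0.014 m and z of bottle_white in the frame of pad_c below 0.01 m and horizontal distance between bottle_green and pad_d below 0.014 m and z of bottle_green in the frame of pad_d below 0.01 m) or (horizontal distance between end_post and pad_d below 0.1 m and horizontal distance between jar_small and pad_d below 0.014 m and z of jar_small in the frame of pad_d below 0.01 m and horizontal distance between jar_olive and pad_c below 0.014 m and z of jar_olive in the frame of pad_c below 0.01 m and horizontal distance between bottle_white and pad_b below 0.014 m and z of bottle_white in the frame of pad_b below 0.01 m and horizontal distance between bottle_green and pad_a below 0.014 m and z of bottle_green in the frame of pad_a below 0.01 m)) and angle between each of jar_small, jar_olive, bottle_white, bottle_green's own z axis and vertical below 0.1 rad and linear speed of each of jar_small, jar_olive, bottle_white, bottle_green below 0.02 m/s); the robot touches nothing.
It fails at once if the jar small is knocked over (leans more than 0.7 rad) (angle between jar_small's own z axis and vertical above 0.7 rad).
It fails at once if the jar olive is knocked over (leans more than 0.7 rad) (angle between jar_olive's own z axis and vertical above 0.7 rad).
It fails at once if the bottle white is knocked over (leans more than 0.7 rad) (angle between bottle_white's own z axis and vertical above 0.7 rad).
It fails at once if the bottle green is knocked over (leans more than 0.7 rad) (angle between bottle_green's own z axis and vertical above 0.7 rad).
It also fails if it takes over 90 s, if anything falls off the work surface, if the arm or the gripper's body presses on something with over 40 N, if the wrist force passes 120 N, or if a joint passes its speed limit or range.

## Working session

There is one attempt and no reset: what is moved stays moved. The work goes in short steps, Python scripts to look and compute and a tool call to move; the robot and the scene stay as the last step left them, time stands still between calls to the robot, and variables do not carry over. Pictures are saved under pics/ and viewed, at most 14 in all, crops included, and the job is handed in when it is done.

Besides the shell and the picture viewer there is one more tool, called after ">>>" as name(argument=value, ...) on one line, values as JSON. step_arm: Moves the arm, as the interface text tells. Its arguments: {"type":"object","properties":{"commands":{"type":"array"}},"required":["commands"]}

```bash
mkdir -p pics
cat > h.py <<'E'
import numpy as np, cv2
from cell import ctrl
def grab(n):
    d=ctrl.get_image(n); im=d["image"]; np.savez(f"{n}.npz",**d)
    return d
def pts(d):
    h,w=d["range_z"].shape; f=h/2/np.tan(np.radians(d["vfov"])/2)
    K=np.array([[f,0,d["cx"]],[0,f,d["cy"]],[0,0,1.]])
    u,v=np.meshgrid(np.arange(w),np.arange(h))
    uv=np.stack([u,v],-1).reshape(-1,1,2).astype(np.float64)
    n=cv2.undistortPoints(uv,K,np.array(d["D"],float)).reshape(h,w,2)
    z=d["range_z"].astype(float)
    P=np.stack([n[...,0]*z,n[...,1]*z,z],-1)
    T=np.linalg.inv(np.array(d["world_to_cam"]))
    W=P@T[:3,:3].T+T[:3,3]; W[z==0]=np.nan
    return W
E
python3 - <<'E'
from h import *
s=ctrl.read_state(); print({k:np.round(s[k],3) for k in s})
ims=[]
for n in("scene","top"):
    d=grab(n); cv2.imwrite(f"pics/{n}0.png",d["image"][...,::-1])
    print(n,d["vfov"],np.round(np.linalg.inv(d["world_to_cam"])[:3,3]))
E
```

```text
{'clock': np.float64(0.0), 'qpos': array([-1.183,  0.629,  0.038,  1.518, -0.027,  0.996, -0.02 ]), 'qd': array([ 0.   ,  0.001, -0.001,  0.002,  0.   , -0.   ,  0.001]), 'tau': array([ 0.0000e+00, -5.6340e+01,  1.2260e+00, -1.9344e+01,  1.1000e-02,
        1.1000e-02,  0.0000e+00]), 'eef_pos': array([284.628, 583.68 , 230.406]), 'tool_rot': array([-3.14 ,  0.   ,  2.688]), 'force': array([ 0.684, -0.018, -0.83 ]), 'torque': array([ 0.016, -0.04 , -0.029]), 'gripper_force': np.float64(0.0), 'width': np.float64(85.432)}
scene 49.550546516290645 [-156.  491.  447.]
top 45.00612751301567 [ 321.   92. 1098.]
```

View pics/scene0.png

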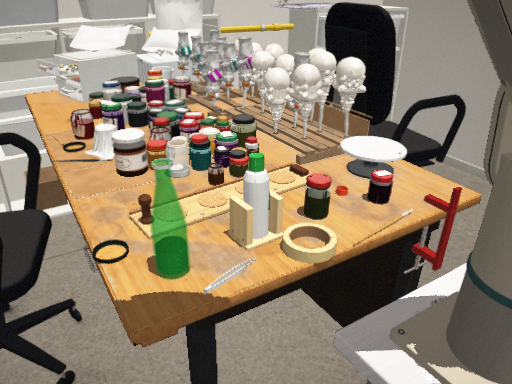

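View pics/top0.png

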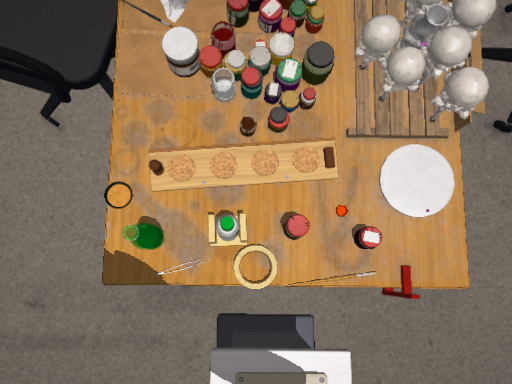

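Post sits at the left end (+y), top view px (155,167); pads at (181,168), (223,165), (264,162), (306,160). Green bottle (148,236), white bottle (228,224), olive jar (297,225), small jar (369,237). The order is therefore small→a, olive→b, white→c, green→d.

```bash
cat > m.py <<'E'
from h import *
d=dict(np.load("top.npz")); W=pts(d); ds=dict(np.load("scene.npz")); S=pts(ds)
def circ(P):
    A=np.c_[2*P[:,:2],np.ones(len(P))]; b=(P[:,:2]**2).sum(1); 
    s=np.linalg.lstsq(A,b,rcond=None)[0]; return s[:2],np.sqrt(s[2]+s[:2]@s[:2])
def box(n,c,r,zlo,zhi,X=W):
    u,v=c; P=X[v-r:v+r,u-r:u+r].reshape(-1,3); P=P[(P[:,2]>zlo)&(P[:,2]<zhi)]
    if len(P)<5: print(n,"few",len(P));return
    c2,R=cv2.minEnclosingCircle(P[:,:2].astype(np.float32))
    print(n,len(P),"zmed",np.median(P[:,2]).round(1),"mean",P[:,:2].mean(0).round(1),"enc",np.round(c2,1),round(R,1))
for n,c in dict(small=(369,237),olive=(297,225)).items():
    z=W[c[1],c[0],2]; print(n,z); box(n,c,22,z-6,z+8)
z=W[224,228,2]; print("white",z); box("white cap",(228,224),18,z-10,z+10); box("white sh",(228,224),20,110,150)
box("green neck",(131,233),12,170,225); box("green body",(148,236),30,25,90)
# scene-view circle fits of side bands (world box)
def side(n,x,y,r,zlo,zhi):
    P=S.reshape(-1,3); k=(np.hypot(P[:,0]-x,P[:,1]-y)<r)&(P[:,2]>zlo)&(P[:,2]<zhi); P=P[k]
    if len(P)>20: print("side",n,len(P),[q.round(1) if hasattr(q,'round') else q for q in circ(P)])
for n,c,zl,zh in(("small",(369,237),15,60),("olive",(297,225),15,70),("white",(228,224),95,135),("green",(146,236),20,75)):
    p=W[c[1],c[0]]; print(n,p.round(1)); side(n,p[0],p[1],60,zl,zh)
hsv=cv2.cvtColor(d["image"],cv2.COLOR_RGB2HSV)
for n,c in zip("abcd",((181,168),(223,165),(264,162),(306,160))): print(n,W[c[1],c[0]].round(1))
print("post",W[167,155].round(1),"block",W[157,329].round(1))
print("board corners",[W[v,u].round(1) for u,v in((152,187),(336,176))])
for u,v in((212,240),(244,240),(212,218),(244,218)): print("rest",W[v,u].round(1))
print("objs behind", [W[v,u].round(1) for u,v in((248,125),(278,119),(256,250))])
b=cv2.resize(d["image"][110:280,100:400],None,fx=2.66,fy=2.66,interpolation=cv2.INTER_CUBIC); cv2.imwrite("pics/topz.png",b[...,::-1])
E
python3 m.py
```

```text
small 67.8880968608139
small 341 zmed 66.4 mean [ 404.4 -196.2] enc [ 404.7 -196.9] 23.8
olive 88.0676187905566
olive 390 zmed 85.7 mean [425.6 -31.7] enc [426.1 -32.1] 24.9
white 171.6608072117283
white cap 147 zmed 169.5 mean [419.6 121.1] enc [420.  121.3] 13.7
white sh 253 zmed 136.3 mean [415.1 121. ] enc [419.1 121.7] 23.8
green neck 199 zmed 200.9 mean [395.6 305.5] enc [394.9 305.8] 15.6
green body 166 zmed 62.9 mean [395.6 287.4] enc [399.8 301.6] 29.9
small [ 403.4 -192.6   67.9]
side small 431 [array([ 402.5, -197.5]), np.float64(24.2)]
olive [425.7 -29.7  88.1]
side olive 604 [array([424.3, -31.5]), np.float64(25.6)]
white [417.  118.9 171.7]
side white 547 [array([418.4, 124.8]), np.float64(22.3)]
green [393.3 287.  140.7]
side green 946 [array([399.1, 303.4]), np.float64(28.2)]
a [565.4 237.9  15.4]
b [574.8 138.3  14.2]
c [584.3  40.1  12.8]
d [590.4 -60.8  15.2]
post [554.6 289.2  68.7] block [ 597.1 -115.1   21.3]
board corners [array([518.6, 304.5,  13.8]), array([ 552.8, -132.9,   12.8])]
rest [390.5 155.4  86.2]
rest [391.7  85.9  82.1]
rest [438.3 156.6  88.3]
rest [439.3  86.6  88.5]
objs behind [array([668.6,  80.1,  34.9]), array([676.3,  10.5,  60.1]), array([373.2,  57.5,  22.4])]
```

View pics/topz.png

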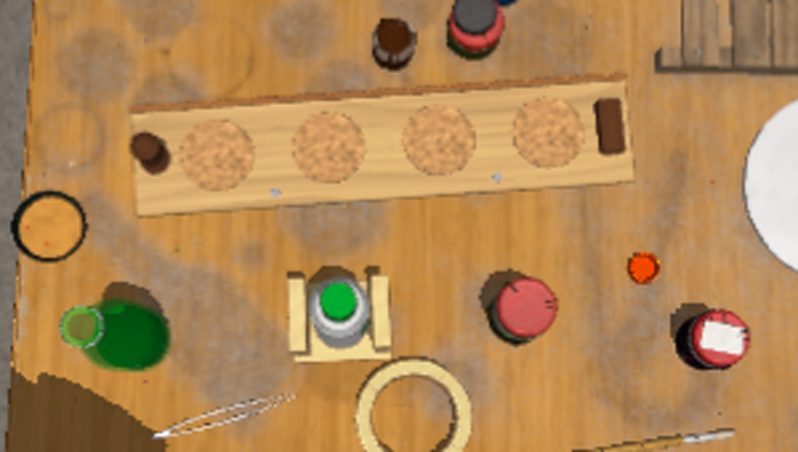

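```bash
cat > go.py <<'E'
import sys; from h import *
# usage: go.py x y z [yaw]
s=ctrl.read_state(); from scipy.spatial.transform import Rotation as R
q=R.from_euler("xyz",s["tool_rot"]); a=[float(v) for v in sys.argv[1:]]
yaw=a[3] if len(a)>3 else 1.654
t=R.from_euler("xyz",[np.pi,0,yaw])
print("t",s["clock"],"pos",s["eef_pos"].round(1),"rot",s["tool_rot"].round(3),"w",s["width"].round(1),"F",s["force"].round(1))
print("cm",(q.inv().apply(np.array(a[:3])-s["eef_pos"])/10).round(2),"rv",(q.inv()*t).as_rotvec().round(3))
E
python3 go.py 397 304 235
```

```text
Traceback (most recent call last):
  File "go.py", line 7, in <module>
    print("t",s["clock"],"pos",s["eef_pos"].round(1),"rot",s["tool_rot"].round(3),"w",s["width"].round(1),"F",s["force"].round(1))
                                                                                      ^^^^^^^^^^^^^^^^
AttributeError: 'float' object has no attribute 'round'
```

```bash
sed -i 's/s\["width"\].round(1)/round(s["width"],1)/; s/s\["eef_pos"\]/np.array(s["eef_pos"])/g; s/s\["tool_rot"\].round/np.array(s["tool_rot"]).round/; s/s\["force"\].round/np.array(s["force"]).round/' go.py
python3 go.py 397 304 235
```

```text
t 0.1 pos [284.7 583.7 230.5] rot [-3.14   0.     2.688] w 85.3 F [-0.8  0.1 -1.2]
cm [-22.36 -20.22  -0.42] rv [-2.000e-03  1.000e-03  1.034e+00]
```

>>> step_arm(commands=[-22.4,-20.2,-0.5,0,0,1.034,1,-22.4,-20.2,-0.5,0,0,1.034,1,-22.4,-20.2,-0.5,0,0,1.034,1,-22.4,-20.2,-0.5,0,0,1.034,1,-22.4,-20.2,-0.5,0,0,1.034,1,-22.4,-20.2,-0.5,0,0,1.034,1,-22.4,-20.2,-0.5,0,0,1.034,1,-22.4,-20.2,-0.5,0,0,1.034,1,-22.4,-20.2,-0.5,0,0,1.034,1,-22.4,-20.2,-0.5,0,0,1.034,1])

```text
clock: 1.1
eef_pos: [396.9, 306.0, 236.0]
tool_rot: [-3.141, -0.0, 1.659]
force: [-0.0, -0.5, 0.1]
width: 85.3
gripper_force: 0.0
```

```bash
python3 go.py 397 304 141
python3 - <<'E'
from h import *
d=grab("wrist"); cv2.imwrite("pics/w1.png",d["image"][...,::-1])
W=pts(d); P=W.reshape(-1,3); 
for zl,zh in((150,165),(190,206),(20,80)):
    k=(np.hypot(P[:,0]-397,P[:,1]-304)<45)&(P[:,2]>zl)&(P[:,2]<zh); Q=P[k]
    if len(Q)>5: print(zl,len(Q),Q.mean(0).round(1),np.percentile(Q,[2,98],axis=0).round(1).tolist())
E
```

```text
t 1.1 pos [396.9 306.  236. ] rot [-3.141 -0.     1.659] w 85.3 F [-0.  -0.5  0.1]
cm [-0.2 -0.   9.5] rv [-0.001 -0.     0.005]
150 436 [398.6 313.3 157.4] [[382.9, 291.5, 150.2], [415.3, 322.0, 164.6]]
190 1130 [398.3 305.6 201.4] [[384.3, 291.9, 191.5], [412.2, 320.9, 204.1]]
20 266 [399.9 329.   52.8] [[376.3, 318.3, 22.6], [424.4, 333.1, 79.1]]
```

View pics/w1.png

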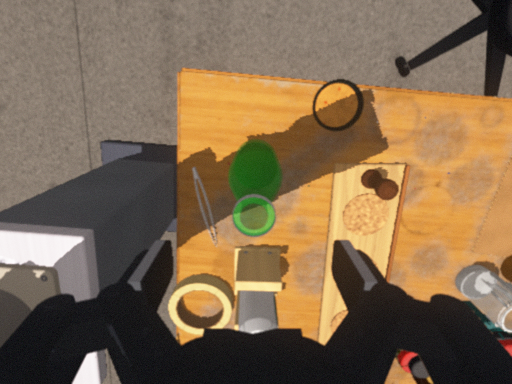

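The bottle's rim, px (254,215), sits at about (398, 306), between the fingers. I'll go down and grip.

>>> step_arm(commands=[0,0.1,4.5,0,0,0,1,0,0.1,8,0,0,0,1,0,0.1,9.5,0,0,0,1,0,0.1,9.5,0,0,0,1,0,0.1,9.5,0,0,0,0,0,0.1,9.5,0,0,0,0,0,0.1,9.5,0,0,0,0,0,0.1,9.5,0,0,0,0,0,0.1,9.5,0,0,0,0,0,0.1,9.5,0,0,0,0])

```text
clock: 2.15
eef_pos: [399.3, 305.5, 143.0]
tool_rot: [3.14, -0.002, 1.654]
force: [-0.2, -0.6, 7.2]
width: 40.6
gripper_force: 59.7
```

>>> step_arm(commands=[0,0,0,0,0,0,0,0,0,0,0,0,0,0,0,0,-1,0,0,0,0,0,0,-2,0,0,0,0,0,0,-4,0,0,0,0,0,0,-5,0,0,0,0,0,0,-5,0,0,0,0])

```text
clock: 2.85
eef_pos: [399.6, 305.3, 193.0]
tool_rot: [3.139, -0.002, 1.654]
force: [0.1, 0.9, -2.8]
width: 40.0
gripper_force: 60.9
```

```bash
python3 go.py 540 200 191; python3 go.py 591 -60 191;python3 - <<'E'
from h import *
d=grab("scene"); cv2.imwrite("pics/s1.png",d["image"][...,::-1])
E
```

```text
t 2.85 pos [399.6 305.3 193. ] rot [ 3.139e+00 -2.000e-03  1.654e+00] w 40.0 F [ 0.1  0.9 -2.8]
cm [-11.65  13.11   0.21] rv [ 0.003 -0.002 -0.   ]
t 2.85 pos [399.6 305.3 193. ] rot [ 3.139e+00 -2.000e-03  1.654e+00] w 40.0 F [ 0.1  0.9 -2.8]
cm [-37.99  16.04   0.16] rv [ 0.003 -0.002 -0.   ]
```

View pics/s1.png

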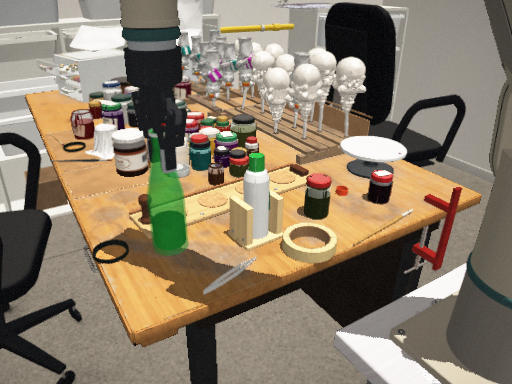

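Green bottle is lifted and hangs upright (px 168,205). Next, carry it to pad d behind the rest.

>>> step_arm(commands=[-2,2.2,0,0,0,0,0,-4,4.4,0,0,0,0,0,-6,6.6,0,0,0,0,0,-8,9,0,0,0,0,0,-10,11.2,0,0,0,0,0,-12,13,0,0,0,0,0,-14.5,13.8,0,0,0,0,0,-17.5,14.3,0,0,0,0,0,-20.5,14.7,0,0,0,0,0,-23.5,15,0,0,0,0])

```text
invalid input
```

>>> step_arm(commands=[-3,0.3,0,0,0,0,0,-6,0.5,0,0,0,0,0,-9,0.7,0,0,0,0,0,-11.5,0.9,0,0,0,0,0,-13.5,1,0,0,0,0,0,-14.5,1,0,0,0,0,0,-14.5,1,0,0,0,0,0,-14.5,1,0,0,0,0,0])

```text
clock: 3.7
eef_pos: [420.6, 161.9, 191.2]
tool_rot: [-3.141, -0.001, 1.655]
force: [0.2, 1.6, -0.5]
width: 40.3
gripper_force: 59.8
```

```bash
cat > pad.py <<'E'
from h import *
d=dict(np.load("top.npz")); W=pts(d)
hsv=cv2.cvtColor(d["image"],cv2.COLOR_RGB2LAB).astype(float)
g=d["image"].astype(float); 
C=[]
for n,c in zip("abcd",((181.6,167.9),(223.3,165.3),(265,162.3),(306.4,159.6))):
    u,v=map(int,map(round,c)); r=20
    A=hsv[v-r:v+r,u-r:u+r]; ref=hsv[v-5:v+6,u-5:u+6].reshape(-1,3).mean(0)
    X=W[v-r:v+r,u-r:u+r]
    m=(np.linalg.norm((A-ref)[...,1:],axis=-1)<9)&(abs(A[...,0]-ref[0])<40)
    m=cv2.morphologyEx(m.astype(np.uint8),cv2.MORPH_OPEN,np.ones((3,3)))
    k,l,st,ce=cv2.connectedComponentsWithStats(m); i=l[r,r]
    c2,R=cv2.minEnclosingCircle(X[l==i][:,:2].astype(np.float32))
    print(n,st[i],X[l==i].mean(0).round(1),np.round(c2,1),round(R,1))
E
python3 pad.py; python3 go.py 591 -60 156
```

```text
a [   0    0   40   40 1513] [nan nan nan] [568.8 238.2] 68.2
b [   0    1   40   39 1483] [nan nan nan] [574.8 138.2] 63.7
c [   0    1   40   39 1483] [nan nan nan] [583.9  38.5] 65.6
d [   0    0   40   40 1454] [nan nan nan] [592.1 -63.1] 65.8
t 3.7 pos [420.6 161.9 191.2] rot [-3.141e+00 -1.000e-03  1.655e+00] w 40.3 F [ 0.2  1.6 -0.5]
cm [-23.55  15.12   3.5 ] rv [-0.    -0.001  0.001]
```

The first move was refused (a miscounted row), and the second one, already issued, pushed the green bottle toward the rest. Checking the damage before moving anything.

Run:
```python
from h import *
d=grab("scene"); cv2.imwrite("pics/s2.png",cv2.resize(d["image"][100:300,100:370],None,fx=2.8,fy=2.8)[...,::-1])
S=pts(d).reshape(-1,3); g=d["image"].reshape(-1,3).astype(int)
W=pts(grab("top")).reshape(-1,3)
for n,zl,zh in(("green",90,110),("green",130,150),("green",175,195)):
    k=(g[:,1]>g[:,0]+40)&(g[:,1]>g[:,2]+20)&(S[:,2]>zl)&(S[:,2]<zh)&(abs(S[:,0]-430)<120)&(abs(S[:,1]-160)<120)
    print(n,zl,k.sum(),np.nanmean(S[k],0).round(1) if k.any() else "")
```

```text
green 90 345 [397.6 205.2 100. ]
green 130 446 [400.  184.4 141. ]
green 175 278 [405.6 177.8 184.1]
```

View pics/s2.png

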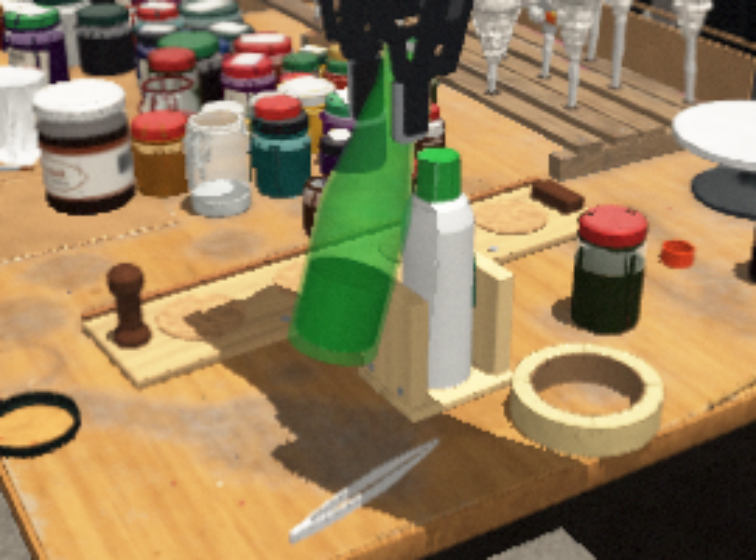

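The green bottle struck the rest and is now tilted about 0.3 rad in the grip, foot toward +y (px 340,340). It is still held, and the white bottle still stands. I'll back off to +y, clear of the rest, and measure the tilt.

>>> step_arm(commands=[2,-0.2,-1,0,0,0,0,4,-0.4,-1,0,0,0,0,6,-0.6,-1,0,0,0,0,8,-0.8,-1,0,0,0,0,10,-1,-1,0,0,0,0,12,-1,-1,0,0,0,0,12,-1,-1,0,0,0,0,12,-1,-1,0,0,0,0])

```text
clock: 4.6
eef_pos: [400.1, 279.4, 200.7]
tool_rot: [-3.14, 0.002, 1.656]
force: [-0.0, -1.0, -3.7]
width: 40.0
gripper_force: 60.2
```

```bash
cat > tilt.py <<'E'
from h import *
d=grab("scene"); S=pts(d).reshape(-1,3); g=d["image"].reshape(-1,3).astype(int)
p=np.array(ctrl.read_state()["eef_pos"]); print(p.round(1))
k=(g[:,1]>g[:,0]+30)&(g[:,1]>g[:,2]+15)&(np.hypot(S[:,0]-p[0],S[:,1]-p[1])<110)&(S[:,2]>15)&(S[:,2]<p[2]+60)
Q=S[k]; Q=Q[np.all(np.isfinite(Q),1)]
# fit: bottle profile model, axis point+direction
from scipy.optimize import least_squares
def prof(h): return np.where(h<80,29.2,29.2-(h-80)*0.1235)
def res(v):
    f=np.array([v[0],v[1],v[2]]); a=np.array([v[3],v[4],1]); a/=np.linalg.norm(a)
    D=Q-f; h=D@a; r=np.linalg.norm(D-h[:,None]*a,axis=1)
    e=r-prof(h); return np.r_[e, 3*(np.percentile(h,1.0)-2)]
s=least_squares(res,[p[0],p[1]+30,p[2]-140,0,-.2],loss="soft_l1",f_scale=3)
print(len(Q),"foot",s.x[:3].round(1),"tilt dx/dz,dy/dz",s.x[3:].round(3),"rms",np.sqrt(np.mean(s.fun**2)).round(2))
E
python3 tilt.py
python3 - <<'E'
import sys; sys.path.insert(0,".")
from h import *
W=pts(grab("top")).reshape(-1,3)
for zl,zh in((160,178),(128,146)):
    k=(np.hypot(W[:,0]-419,W[:,1]-121)<32)&(W[:,2]>zl)&(W[:,2]<zh); print(zl,k.sum(),W[k].mean(0).round(1),W[k].min(0).round(1),W[k].max(0).round(1))
E
```

```text
[400.3 278.7 200.9]
3129 foot [396.9 311.3  65.5] tilt dx/dz,dy/dz [ 0.027 -0.24 ] rms 1.74
160 150 [420.2 123.2 168.8] [407.  110.9 161.4] [433.8 135.4 173.1]
128 202 [416.7 122.8 136.4] [398.1 101.3 128.1] [442.3 145.3 144.4]
```

>>> step_arm(commands=[0,0,0,0,-0.08,0,0,0,0,0,0,-0.16,0,0,0,0,0,0,-0.236,0,0,0,0,0,0,-0.236,0,0,-1.5,2.7,0,0,-0.236,0,0,-3,5.4,0,0,-0.236,0,0,-4.5,8.1,0,0,-0.236,0,0,-6,10.8,0,0,-0.236,0,0,-7.5,13.4,0,0,-0.236,0,0,-7.5,13.4,0,0,-0.236,0,0])

```text
clock: 5.7
eef_pos: [544.8, 210.2, 202.1]
tool_rot: [3.137, 0.237, 1.645]
force: [-0.5, -0.5, -2.6]
width: 39.8
gripper_force: 60.8
```

```bash
python3 tilt.py; python3 go.py 591 -65 165
```

```text
[542.3 212.  201.6]
1930 foot [544.5 210.1  66.2] tilt dx/dz,dy/dz [ 0.011 -0.006] rms 1.56
t 5.75 pos [542.3 212.  201.6] rot [3.14  0.236 1.647] w 39.8 F [-0.6  1.5 -2.9]
cm [-26.36   2.73  10.11] rv [ 0.     0.236 -0.007]
```

```bash
python3 go.py 589 -58.7 201.6; python3 go.py 542.3 212 191.6
```

```text
t 5.75 pos [542.3 212.  201.6] rot [3.14  0.236 1.647] w 39.8 F [-0.6  1.5 -2.9]
cm [-26.59   2.59   6.4 ] rv [ 0.     0.236 -0.007]
t 5.75 pos [542.3 212.  201.6] rot [3.14  0.236 1.647] w 39.8 F [-0.6  1.5 -2.9]
cm [0.23 0.   0.97] rv [ 0.     0.236 -0.007]
```

>>> step_arm(commands=[-2.66,0.26,0.64,0,0,0,0,-5.3,0.52,1.28,0,0,0,0,-8,0.78,1.92,0,0,0,0,-10.6,1.04,2.56,0,0,0,0,-13.3,1.3,3.2,0,0,0,0,-16,1.56,3.84,0,0,0,0,-18.6,1.82,4.48,0,0,0,0,-21.3,2.08,5.12,0,0,0,0,-24,2.34,5.76,0,0,0,0,-26.6,2.6,6.4,0,0,0,0])

```text
clock: 6.75
eef_pos: [587.9, -55.5, 201.2]
tool_rot: [-3.141, 0.234, 1.653]
force: [0.6, -0.2, -3.2]
width: 39.7
gripper_force: 60.9
```

```bash
python3 tilt.py; python3 go.py 589 -58.7 155
```

```text
[588.  -62.2 202.1]
1445 foot [586.7 -53.2  65.3] tilt dx/dz,dy/dz [ 0.012 -0.032] rms 1.79
t 6.8 pos [588.  -62.2 202.1] rot [3.141 0.239 1.647] w 39.5 F [ 0.4 -6.2 -1.7]
cm [1.45 0.12 4.5 ] rv [-0.001  0.239 -0.007]
```

>>> step_arm(commands=[0,0,0,0,0,0,0,0.23,0,0.97,0,0,0,0,0.46,0,1.94,0,0,0,0,0.7,0,2.9,0,0,0,0,0.8,0,3.4,0,0,0,0,0.8,0,3.4,0,0,0,0,0.8,0,3.4,0,0,0,0,0.8,0,3.4,0,0,0,0])

```text
clock: 7.6
eef_pos: [589.5, -54.7, 166.6]
tool_rot: [3.141, 0.236, 1.654]
force: [0.5, 0.0, -2.4]
width: 40.0
gripper_force: 60.9
```

```bash
python3 tilt.py; python3 go.py 589 -58.7 155
python3 - <<'E'
import sys; sys.path.insert(0,".")
from h import *
d=grab("scene"); cv2.imwrite("pics/s3.png",cv2.resize(d["image"][70:270,120:390],None,fx=2.8,fy=2.8)[...,::-1])
E
```

```text
[589.5 -54.6 166.7]
1421 foot [588.6 -52.4  27.7] tilt dx/dz,dy/dz [ 0.005 -0.029] rms 1.73
t 7.65 pos [589.5 -54.6 166.7] rot [3.141 0.236 1.654] w 40.0 F [-0.  -0.1 -1.7]
cm [-0.11 -0.08  1.24] rv [ 0.001  0.236 -0.   ]
```

View pics/s3.png

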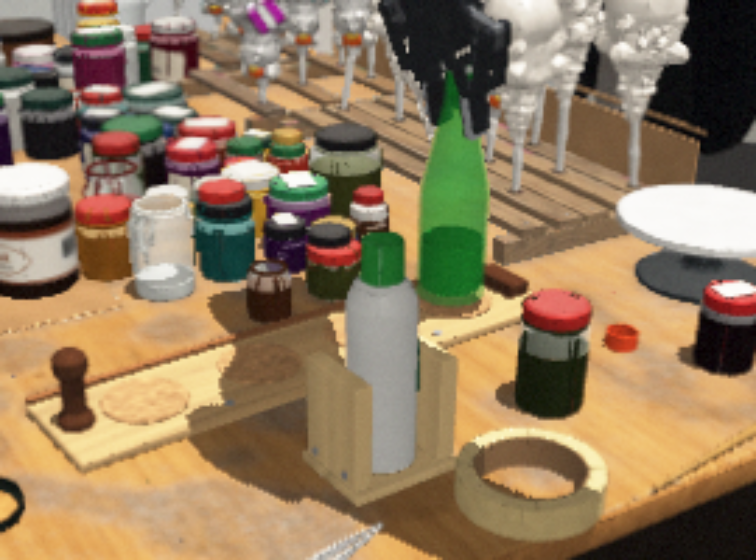

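>>> step_arm(commands=[-0.1,0.1,0.3,0,-0.01,0,0,-0.25,0.2,0.6,0,-0.025,0,0,-0.25,0.2,0.9,0,-0.025,0,0,-0.25,0.2,1.1,0,-0.025,0,0,-0.25,0.2,1.1,0,-0.025,0,0,-0.25,0.2,1.1,0,-0.025,0,0])

```text
clock: 8.3
eef_pos: [591.8, -60.2, 157.6]
tool_rot: [3.141, 0.262, 1.653]
force: [-1.7, 0.7, 7.8]
width: 39.8
gripper_force: 62.6
```

```bash
python3 tilt.py; python3 go.py 589 -58.7 155
```

```text
[591.9 -60.2 157.6]
1377 foot [591.1 -59.   18.8] tilt dx/dz,dy/dz [ 0.002 -0.021] rms 1.79
t 8.35 pos [591.9 -60.2 157.6] rot [3.141 0.262 1.653] w 39.4 F [-2.1  0.2  7.8]
cm [ 0.23 -0.27  0.2 ] rv [ 0.001  0.262 -0.001]
```

Foot has landed on pad d (force +10 N). Release and rise straight up.

>>> step_arm(commands=[0,0,0,0,0,0,0.6,0,0,0,0,0,0,1,0,0,0,0,0,0,1,0,0,0,0,0,0,1,-0.5,0,-1.9,0,0,0,1,-1.05,0,-3.8,0,0,0,1,-1.55,0,-5.8,0,0,0,1,-2.3,0,-8.7,0,0,0,1,-2.3,0,-8.7,0,0,0,1,-2.3,0,-8.7,0,0.1,0,1])

```text
clock: 9.35
eef_pos: [591.9, -53.4, 245.3]
tool_rot: [-3.141, 0.157, 1.663]
force: [0.4, 0.4, -0.8]
width: 85.0
gripper_force: 0.0
```

```bash
sed -i 's/^p=.*/p=np.array([591,-60,200.]);/' tilt.py; python3 tilt.py; python3 go.py 450 90 240
```

```text
1523 foot [590.2 -60.4  17.4] tilt dx/dz,dy/dz [0.011 0.001] rms 2.08
t 9.4 pos [591.7 -61.7 247. ] rot [3.14  0.157 1.651] w 85.0 F [ 0.1 -5.1  1.5]
cm [ 16.17 -12.9   -1.87] rv [ 0.001  0.157 -0.003]
```

Green bottle stands upright at (590, −60). Now the white bottle.

```bash
python3 go.py 419.5 122 245
```

```text
t 9.4 pos [591.7 -61.7 247. ] rot [3.14  0.157 1.651] w 85.0 F [ 0.1 -5.1  1.5]
cm [ 19.48 -15.68  -2.9 ] rv [ 0.001  0.157 -0.003]
```

>>> step_arm(commands=[3.9,-3.1,-0.6,0,0.1,0,1,7.8,-6.2,-1.2,0,0.157,0,1,11.7,-9.4,-1.7,0,0.157,0,1,15.6,-12.5,-2.3,0,0.157,0,1,19.5,-15.7,-2.9,0,0.157,0,1,19.5,-15.7,-2.9,0,0.157,0,1,19.5,-15.7,-2.9,0,0.157,0,1,19.5,-15.7,-2.9,0,0.157,0,1])

```text
clock: 10.2
eef_pos: [419.5, 123.3, 243.5]
tool_rot: [3.141, 0.005, 1.652]
force: [-0.6, -0.5, -0.9]
width: 85.6
gripper_force: 0.0
```

```bash
cat > wl.py <<'E'
import sys; from h import *
x,y,r,zl,zh=map(float,sys.argv[1:6]); d=grab("wrist"); P=pts(d).reshape(-1,3)
k=(np.hypot(P[:,0]-x,P[:,1]-y)<r)&(P[:,2]>zl)&(P[:,2]<zh); Q=P[k]; c,R=cv2.minEnclosingCircle(Q[:,:2].astype(np.float32))
print(len(Q),"mean",Q.mean(0).round(1),"enc",np.round(c,1),round(R,1))
E
python3 wl.py 419 122 30 160 177; python3 wl.py 419 122 35 122 144; python3 go.py 420 122 104
```

```text
875 mean [421.3 125.9 169.3] enc [421.4 124.5] 13.9
919 mean [419.3 135.4 135.8] enc [420.7 124.6] 23.6
t 10.3 pos [419.7 122.9 243.5] rot [3.141 0.005 1.651] w 85.5 F [-0.2 -0.5  0.6]
cm [-2.000e-02  1.000e-02  1.395e+01] rv [ 0.     0.005 -0.003]
```

>>> step_arm(commands=[0.1,0.1,4,0,0,0,1,0.1,0.1,8,0,0,0,1,0.1,0.1,12,0,0,0,1,0.1,0.1,13.9,0,0,0,1,0.1,0.1,13.9,0,0,0,1,0.1,0.1,13.9,0,0,0,0,0.1,0.1,13.9,0,0,0,0,0.1,0.1,13.9,0,0,0,0,0.1,0.1,13.9,0,0,0,0,0.1,0.1,13.9,0,0,0,0])

```text
clock: 11.3
eef_pos: [420.7, 125.1, 106.2]
tool_rot: [3.139, 0.003, 1.654]
force: [-1.8, -0.2, 7.9]
width: 45.3
gripper_force: 60.1
```

>>> step_arm(commands=[0,0,0,0,0,0,0,0,0,-1,0,0,0,0,0,0,-3,0,0,0,0,0,0,-5,0,0,0,0,0,0,-7,0,0,0,0,0,0,-9,0,0,0,0,0,0,-10.5,0,0,0,0,0,0,-10.5,0,0,0,0])

```text
clock: 12.1
eef_pos: [421.0, 125.7, 212.1]
tool_rot: [3.136, 0.002, 1.654]
force: [0.5, 0.6, -1.4]
width: 45.3
gripper_force: 61.9
```

```bash
python3 go.py 583 39.5 208
python3 - <<'E'
import sys; sys.path.insert(0,".")
from h import *
d=grab("scene"); cv2.imwrite("pics/s4.png",cv2.resize(d["image"][70:270,120:390],None,fx=2.8,fy=2.8)[...,::-1])
E
```

```text
t 12.1 pos [421.  125.7 212.1] rot [3.136e+00 2.000e-03 1.654e+00] w 45.3 F [ 0.5  0.6 -1.4]
cm [-9.93 15.43  0.51] rv [ 0.005  0.002 -0.   ]
```

View pics/s4.png

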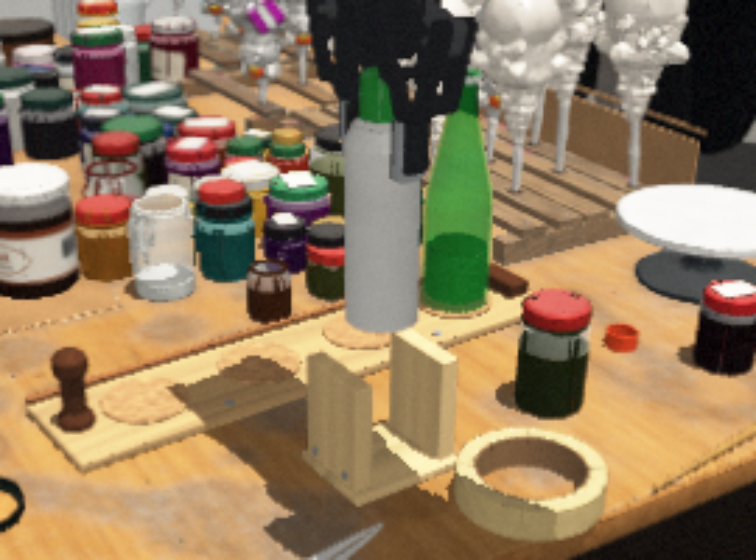

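White bottle is clear of the rest and upright (px 380,220); green stands on pad d. Carry the white to pad c.

>>> step_arm(commands=[-1,1.5,0,0,0,0,0,-2.5,3.9,0,0,0,0,0,-4.5,7,0,0,0,0,0,-6.5,10.1,0,0,0,0,0,-8,12.5,0,0,0,0,0,-9.2,14.4,0,0,0,0,0,-9.9,15.4,0,0,0,0,0,-9.9,15.4,1,0,0,0,0,-9.9,15.4,3,0,0,0,0,-9.9,15.4,5,0,0,0,0])

```text
clock: 13.15
eef_pos: [579.5, 40.2, 158.6]
tool_rot: [-3.14, 0.003, 1.655]
force: [1.3, 0.2, -1.4]
width: 45.0
gripper_force: 61.8
```

>>> step_arm(commands=[0,0,1.5,0,0,0,0,0,0,3,0,0,0,0,0,0,3.6,0,0,0,0,0,0,3.6,0,0,0,0,0,0,3.6,0,0,0,0])

```text
clock: 13.65
eef_pos: [581.1, 39.3, 124.2]
tool_rot: [-3.142, 0.004, 1.654]
force: [-0.4, -0.2, -1.4]
width: 45.4
gripper_force: 61.8
```

```bash
python3 go.py 583 39.5 111
python3 - <<'E'
import sys; sys.path.insert(0,".")
from h import *
d=grab("scene"); S=pts(d).reshape(-1,3); g=d["image"].reshape(-1,3).astype(int)
for zl,zh in((30,55),(60,85),(30,90)):
    k=(np.hypot(S[:,0]-583,S[:,1]-39)<40)&(S[:,2]>zl)&(S[:,2]<zh)&(g.max(1)-g.min(1)<35); P=S[k]
    A=np.c_[2*P[:,:2],np.ones(len(P))]; s=np.linalg.lstsq(A,(P[:,:2]**2).sum(1),rcond=None)[0]
    from scipy.optimize import least_squares
    f=least_squares(lambda c:np.hypot(P[:,0]-c[0],P[:,1]-c[1])-24,[590,35],loss="soft_l1")
    print(zl,len(P),s[:2].round(1),np.sqrt(s[2]+s[:2]@s[:2]).round(1),"fixed R",f.x.round(1))
E
```

```text
t 13.65 pos [581.1  39.3 124.2] rot [-3.142  0.004  1.654] w 45.4 F [-0.4 -0.2 -1.4]
cm [0.   0.2  1.32] rv [-0.     0.004  0.   ]
30 213 [576.5  39.1] 22.7 fixed R [577.9  38.3]
60 219 [577.2  39.4] 22.6 fixed R [578.7  38.4]
30 518 [577.   39.2] 22.7 fixed R [578.4  38.3]
```

>>> step_arm(commands=[0,0.3,0.6,0,0,0,0,0,0.3,1,0,0,0,0,0,0.3,1.4,0,0,0,0,0,0.3,1.4,0,0,0,0,0,0.3,1.4,0,0,0,0])

```text
clock: 14.2
eef_pos: [584.7, 39.0, 111.4]
tool_rot: [3.141, 0.004, 1.653]
force: [-2.8, 0.6, 10.2]
width: 45.4
gripper_force: 63.0
```

>>> step_arm(commands=[0,0,0,0,0,0,0.6,0,0,0,0,0,0,1,0,0,0,0,0,0,1,0,0,0,0,0,0,1,0,0,-2,0,0,0,1,0,0,-5,0,0,0,1,0,0,-9,0,0,0,1,0,0,-12.5,0,0,0,1,0,0,-12.5,0,0,0,1])

```text
clock: 15.1
eef_pos: [587.6, 39.5, 239.9]
tool_rot: [3.132, 0.004, 1.654]
force: [1.1, -0.6, 0.5]
width: 85.6
gripper_force: 0.0
```

```bash
python3 go.py 425 -32 236; python3 go.py 425 -32 180
python3 - <<'E'
import sys; sys.path.insert(0,".")
from h import *
d=grab("top"); W=pts(d).reshape(-1,3)
def m(n,x,y,r,zl,zh):
    k=(np.hypot(W[:,0]-x,W[:,1]-y)<r)&(W[:,2]>zl)&(W[:,2]<zh); Q=W[k]
    if len(Q)>3:
        c,R=cv2.minEnclosingCircle(Q[:,:2].astype(np.float32)); print(n,len(Q),"enc",np.round(c,1),round(R,1),"z",np.median(Q[:,2]).round(1))
m("white",583,39,30,160,182);m("whiteb",583,39,30,130,157);m("green",591,-60,30,205,225)
E
```

```text
t 15.1 pos [587.6  39.5 239.9] rot [3.132 0.004 1.654] w 85.6 F [ 1.1 -0.6  0.5]
cm [ -5.77 -16.8    0.25] rv [ 0.01   0.004 -0.   ]
t 15.1 pos [587.6  39.5 239.9] rot [3.132 0.004 1.654] w 85.6 F [ 1.1 -0.6  0.5]
cm [ -5.75 -16.85   5.84] rv [ 0.01   0.004 -0.   ]
```

>>> step_arm(commands=[-1.4,-4,0,0,0,0,1,-2.9,-8.2,0,0,0,0,1,-4.3,-12.5,2,0,0,0,1,-5.8,-16.7,6,0,0,0,1,-5.8,-16.7,10,0,0,0,1,-5.8,-16.7,10,0,0,0,1,-5.8,-16.7,10,0,0,0,1])

```text
clock: 15.85
eef_pos: [422.6, -32.4, 134.8]
tool_rot: [-3.139, 0.004, 1.653]
force: [-0.1, -0.3, 1.1]
width: 85.2
gripper_force: 0.0
```

```bash
cat > chk.py <<'E'
from h import *
d=grab("top"); W=pts(d).reshape(-1,3)
def m(n,x,y,r,zl,zh):
    k=(np.hypot(W[:,0]-x,W[:,1]-y)<r)&(W[:,2]>zl)&(W[:,2]<zh); Q=W[k]
    if len(Q)>3:
        c,R=cv2.minEnclosingCircle(Q[:,:2].astype(np.float32)); print(n,len(Q),"enc",np.round(c,1),round(R,1),"z",np.median(Q[:,2]).round(1))
m("white",583,39,30,160,182);m("whiteb",583,39,30,130,157);m("green",591,-60,30,205,225);m("small",566,238,40,70,90);m("olive",575,139,40,90,108)
E
python3 chk.py; python3 wl.py 425 -32 35 78 95; python3 go.py 425 -32 30
```

```text
white 159 enc [584.   37.7] 14.1 z 174.1
whiteb 215 enc [582.8  38.4] 23.7 z 142.0
green 137 enc [588.8 -57.8] 15.6 z 214.8
3223 mean [426.2 -29.1  86.1] enc [427.1 -30.9] 25.9
t 15.95 pos [424.9 -32.2 136.4] rot [3.139 0.004 1.655] w 85.4 F [ 1.  -0.1 -1. ]
cm [ 0.06 -0.02 10.64] rv [0.003 0.004 0.001]
```

White stands at (583, 38) and green at (589, −58), both good. Grip the olive jar.

>>> step_arm(commands=[0.1,0.1,4,0,0,0,1,0.1,0.1,8,0,0,0,1,0.1,0.1,10.6,0,0,0,1,0.1,0.1,10.6,0,0,0,1,0.1,0.1,10.6,0,0,0,1,0.1,0.1,10.6,0,0,0,0,0.1,0.1,10.6,0,0,0,0,0.1,0.1,10.6,0,0,0,0,0.1,0.1,10.6,0,0,0,0,0.1,0.1,10.6,0,0,0,0])

```text
clock: 16.95
eef_pos: [425.4, -31.3, 30.6]
tool_rot: [3.138, 0.003, 1.654]
force: [1.1, 1.5, 7.9]
width: 50.2
gripper_force: 61.0
```

>>> step_arm(commands=[0,0,0,0,0,0,0,0,0,-2,0,0,0,0,0,0,-5,0,0,0,0,0,0,-8,0,0,0,0,0,0,-11,0,0,0,0,0,0,-12,0,0,0,0,0,0,-12,0,0,0,0])

```text
clock: 17.65
eef_pos: [424.6, -30.9, 150.4]
tool_rot: [3.138, 0.003, 1.655]
force: [0.7, -0.3, -1.5]
width: 50.1
gripper_force: 63.9
```

```bash
python3 go.py 425 120 150; python3 go.py 574.5 138.7 150
```

```text
t 17.65 pos [424.6 -30.9 150.4] rot [3.138e+00 3.000e-03 1.655e+00] w 50.1 F [ 0.7 -0.3 -1.5]
cm [ 1.503e+01  1.300e+00 -1.000e-02] rv [0.003 0.003 0.001]
t 17.65 pos [424.6 -30.9 150.4] rot [3.138e+00 3.000e-03 1.655e+00] w 50.1 F [ 0.7 -0.3 -1.5]
cm [15.64 16.36  0.04] rv [0.003 0.003 0.001]
```

>>> step_arm(commands=[2,0.2,0,0,0,0,0,5,0.4,0,0,0,0,0,8,0.7,0,0,0,0,0,11,1,0,0,0,0,0,13.5,1.8,0,0,0,0,0,15,3.5,0,0,0,0,0,15.6,6.5,0,0,0,0,0,15.6,9.5,0,0,0,0,0,15.6,12.5,0,0,0,0,0,15.6,15,0,0,0,0,0])

```text
clock: 18.65
eef_pos: [560.8, 136.8, 146.5]
tool_rot: [-3.139, 0.004, 1.654]
force: [0.6, -0.8, -1.7]
width: 50.1
gripper_force: 63.8
```

>>> step_arm(commands=[0,1,0,0,0,0,0,0,1.4,0,0,0,0,0,0,1.4,2,0,0,0,0,0,1.4,4.5,0,0,0,0,0,1.4,7,0,0,0,0,0,1.4,8.5,0,0,0,0,0,1.4,9.2,0,0,0,0,0,1.4,9.2,0,0,0,0,0,1.4,9.2,0,0,0,0])

```text
clock: 19.55
eef_pos: [574.7, 137.3, 57.3]
tool_rot: [3.14, 0.004, 1.654]
force: [0.5, 0.2, -1.5]
width: 49.7
gripper_force: 63.8
```

```bash
python3 go.py 574.5 138.7 44
```

```text
t 19.55 pos [574.7 137.3  57.3] rot [3.14  0.004 1.654] w 49.7 F [ 0.5  0.2 -1.5]
cm [ 0.15 -0.01  1.33] rv [ 0.001  0.004 -0.   ]
```

>>> step_arm(commands=[0.1,0,0.7,0,0,0,0,0.1,0,1.1,0,0,0,0,0.1,0,1.4,0,0,0,0,0.1,0,1.4,0,0,0,0,0.1,0,1.4,0,0,0,0])

```text
clock: 20.05
eef_pos: [574.1, 138.7, 43.7]
tool_rot: [3.141, 0.003, 1.654]
force: [-2.4, 0.5, 8.0]
width: 49.8
gripper_force: 64.8
```

>>> step_arm(commands=[0,0,0,0,0,0,0.6,0,0,0,0,0,0,1,0,0,0,0,0,0,1,0,0,0,0,0,0,1,0,0,-2,0,0,0,1,0,0,-5,0,0,0,1,0,0,-9,0,0,0,1,0,0,-12,0,0,0,1,0,-3,-14,0,0,0,1,0,-6,-14,0,0,0,1])

```text
clock: 21.05
eef_pos: [515.9, 133.5, 185.0]
tool_rot: [3.136, 0.004, 1.654]
force: [-0.9, 0.1, -0.9]
width: 85.7
gripper_force: 0.0
```

```bash
python3 go.py 440 120 180; python3 go.py 404 -197 120
```

```text
t 21.05 pos [515.9 133.5 185. ] rot [3.136 0.004 1.654] w 85.7 F [-0.9  0.1 -0.9]
cm [-0.72 -7.68  0.46] rv [ 0.006  0.004 -0.   ]
t 21.05 pos [515.9 133.5 185. ] rot [3.136 0.004 1.654] w 85.7 F [-0.9  0.1 -0.9]
cm [-31.99 -13.92   6.54] rv [ 0.006  0.004 -0.   ]
```

>>> step_arm(commands=[-0.5,-4,0,0,0,0,1,-3,-8,0,0,0,0,1,-8,-9,0,0,0,0,1,-12.5,-10,0,0,0,0,1,-17,-11,0,0,0,0,1,-21.5,-12,1,0,0,0,1,-26,-13,3,0,0,0,1,-30,-13.7,5,0,0,0,1,-32,-13.9,6,0,0,0,1,-32,-13.9,6,0,0,0,1])

```text
clock: 22.05
eef_pos: [401.2, -200.5, 123.1]
tool_rot: [-3.14, 0.006, 1.647]
force: [-0.5, 0.4, 1.0]
width: 85.4
gripper_force: 0.0
```

```bash
python3 chk.py; python3 wl.py 404 -197 32 60 74; python3 go.py 404 -197 18
```

```text
white 159 enc [583.7  37.9] 14.0 z 174.1
whiteb 217 enc [582.9  38.1] 23.7 z 141.9
green 134 enc [588.9 -57.7] 15.9 z 215.2
olive 403 enc [574.3 137.6] 25.3 z 98.7
2679 mean [ 404.5 -195.4   66.8] enc [ 405.3 -197.5] 24.2
t 22.15 pos [ 401.9 -196.7  123.7] rot [-3.141e+00  3.000e-03  1.652e+00] w 85.4 F [-0.2  0.5 -0.3]
cm [-0.02  0.21 10.57] rv [-0.001  0.003 -0.002]
```

Olive stands at (574, 138). Grip the small jar at (404.5, −197).

>>> step_arm(commands=[0,0.2,4,0,0,0,1,0,0.2,8,0,0,0,1,0,0.2,10.4,0,0,0,1,0,0.2,10.4,0,0,0,1,0,0.2,10.4,0,0,0,1,0,0.2,10.4,0,0,0,0,0,0.2,10.4,0,0,0,0,0,0.2,10.4,0,0,0,0,0,0.2,10.4,0,0,0,0,0,0.2,10.4,0,0,0,0])

```text
clock: 23.15
eef_pos: [405.0, -197.1, 21.3]
tool_rot: [3.139, 0.005, 1.654]
force: [-0.4, 0.5, 11.1]
width: 46.9
gripper_force: 60.3
```

>>> step_arm(commands=[0,0,0,0,0,0,0,0,0,-2,0,0,0,0,0,0,-5,0,0,0,0,0,0,-8,0,0,0,0,0,0,-11,0,0,0,0,0,0,-13,0,0,0,0,0,0,-13,0,0,0,0])

```text
clock: 23.85
eef_pos: [405.6, -196.9, 152.2]
tool_rot: [3.137, 0.006, 1.654]
force: [0.7, -0.1, -2.7]
width: 47.2
gripper_force: 63.0
```

```bash
python3 go.py 435 215 150; python3 go.py 566 238.4 150
```

```text
t 23.85 pos [ 405.6 -196.9  152.2] rot [3.137 0.006 1.654] w 47.2 F [ 0.7 -0.1 -2.7]
cm [40.8   6.37  0.  ] rv [0.005 0.006 0.   ]
t 23.85 pos [ 405.6 -196.9  152.2] rot [3.137 0.006 1.654] w 47.2 F [ 0.7 -0.1 -2.7]
cm [42.04 19.62  0.06] rv [0.005 0.006 0.   ]
```

>>> step_arm(commands=[3,0.5,0,0,0,0,0,7.5,1,0,0,0,0,0,12,2,0,0,0,0,0,16.5,3,0,0,0,0,0,21,4,0,0,0,0,0,25.5,5,0,0,0,0,0,30,6,0,0,0,0,0,34.5,6.5,0,0,0,0,0,38.5,7.5,0,0,0,0,0,41,9,0,0,0,0,0])

```text
clock: 24.85
eef_pos: [457.6, 223.6, 146.8]
tool_rot: [-3.138, 0.003, 1.659]
force: [0.7, -0.4, -1.3]
width: 47.0
gripper_force: 63.0
```

>>> step_arm(commands=[0.8,2.5,0,0,0,0,0,1,5.5,0,0,0,0,0,1,8.5,0,0,0,0,0,1,10,0,0,0,0,0,1,10.6,1,0,0,0,0,1,10.6,4,0,0,0,0,1,10.6,7,0,0,0,0,1,10.6,9,0,0,0,0,1,10.6,10.5,0,0,0,0,1,10.6,10.5,0,0,0,0])

```text
clock: 25.85
eef_pos: [562.2, 237.5, 40.4]
tool_rot: [-3.136, 0.005, 1.654]
force: [0.2, -0.1, -2.8]
width: 46.9
gripper_force: 62.9
```

```bash
python3 go.py 566 238.4 34.3
```

```text
t 25.85 pos [562.2 237.5  40.4] rot [-3.136  0.005  1.654] w 46.9 F [ 0.2 -0.1 -2.8]
cm [0.07 0.39 0.61] rv [-0.005  0.005 -0.   ]
```

>>> step_arm(commands=[0.1,0.2,0,0,0,0,0,0.1,0.2,0.4,0,0,0,0,0.1,0.2,0.7,0,0,0,0,0.1,0.2,0.7,0,0,0,0,0.1,0.2,0.7,0,0,0,0])

```text
clock: 26.35
eef_pos: [566.8, 239.1, 36.5]
tool_rot: [3.141, 0.004, 1.654]
force: [0.7, -0.9, -1.3]
width: 46.9
gripper_force: 62.9
```

```bash
python3 go.py 566 238.4 34.3
```

```text
t 26.35 pos [566.8 239.1  36.5] rot [3.141 0.004 1.654] w 46.9 F [ 0.7 -0.9 -1.3]
cm [-0.07 -0.08  0.22] rv [ 0.     0.004 -0.   ]
```

>>> step_arm(commands=[0,0,0.2,0,0,0,0,0,0,0.3,0,0,0,0,0,0,0.3,0,0,0,0])

```text
clock: 26.65
eef_pos: [567.0, 239.2, 34.4]
tool_rot: [3.141, 0.003, 1.654]
force: [-1.7, 0.1, 6.4]
width: 47.1
gripper_force: 63.8
```

>>> step_arm(commands=[0,0,0,0,0,0,0.6,0,0,0,0,0,0,1,0,0,0,0,0,0,1,0,0,0,0,0,0,1,0,0,-2,0,0,0,1,0,0,-5,0,0,0,1,0,0,-9,0,0,0,1,2,-3,-13,0,0,0,1,4,-7,-16,0,0,0,1,6,-11,-18,0,0,0,1])

```text
clock: 27.65
eef_pos: [457.6, 288.3, 211.9]
tool_rot: [3.139, 0.003, 1.652]
force: [0.1, 1.5, 0.0]
width: 85.5
gripper_force: 0.0
```

>>> step_arm(commands=[3,-3,0,0,0,0,1,6,-5,0,0,0,0,1,9,-5,0,0,0,0,1,9,-5,0,0,0,0,1,9,-5,0,0,0,0,1,9,-5,0,0,0,0,1])

```text
clock: 28.25
eef_pos: [400.7, 372.5, 209.9]
tool_rot: [3.141, 0.005, 1.652]
force: [-0.1, -0.2, 0.3]
width: 85.3
gripper_force: 0.0
```

```bash
python3 chk.py
python3 - <<'E'
from h import *
d=grab("top"); cv2.imwrite("pics/t5.png",cv2.resize(d["image"][110:280,100:400],None,fx=2.66,fy=2.66)[...,::-1])
d=grab("scene"); cv2.imwrite("pics/s5.png",cv2.resize(d["image"][70:270,120:390],None,fx=2.8,fy=2.8)[...,::-1])
E
```

```text
white 156 enc [583.9  37.7] 14.0 z 173.8
whiteb 217 enc [582.9  38.1] 23.7 z 142.2
green 135 enc [588.7 -57.4] 15.7 z 215.1
small 352 enc [565.6 236.6] 24.9 z 79.3
olive 400 enc [573.9 137.9] 26.0 z 98.6
```

View pics/t5.png

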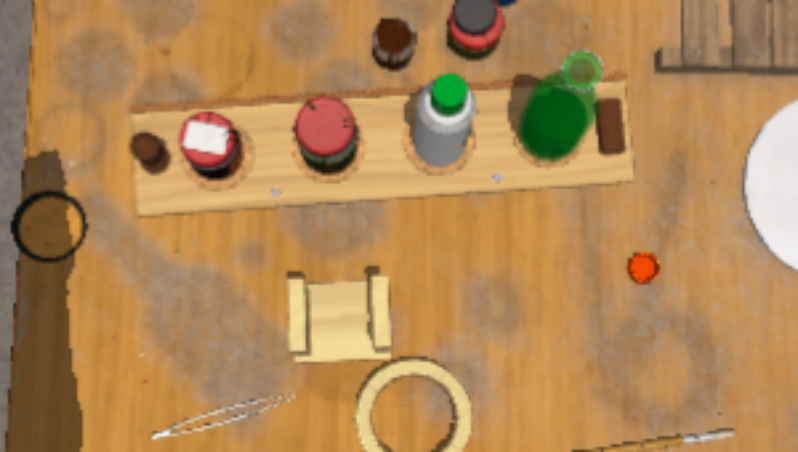

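View pics/s5.png

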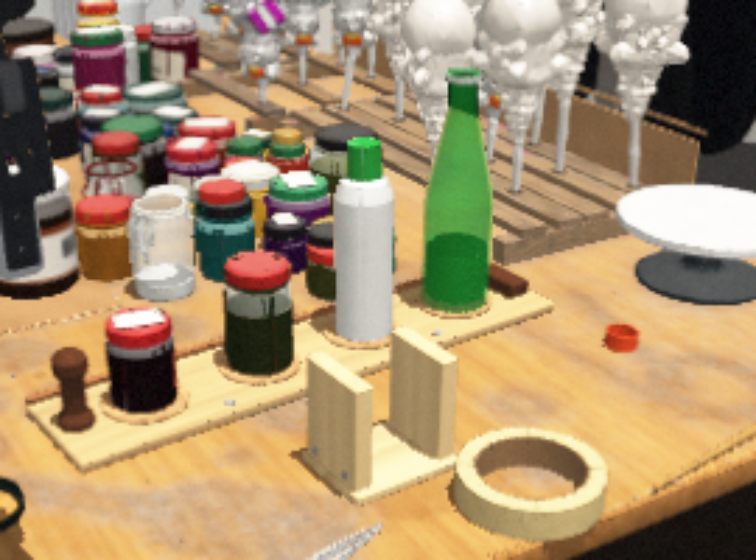

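All four stand centred and upright on their pads: small (145,375), olive (258,330), white (363,260) and green (457,200). Each measures within about 4 mm of its pad centre, and the arm is clear. Handing in.

```bash
python3 -c "
from cell import ctrl; print(ctrl.finish_job())"
```

```text
the job is handed in; nothing more can be done
None
```

I handed the job in at about 28 s of the 90 s limit: from the post, small jar, olive jar, white bottle and green bottle stand upright within about 4 mm of their pad centres; one mistaken move knocked the green bottle into the rest and tilted it in the grip, but I straightened it and nothing fell over; the hand-in returned no verdict.

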